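Put the stacked notions tins away: three in their dishes, two in the spring lift

TASK

The notions tins have come from the store in two stacks. Take the stacks apart and put the blue, yellow and white tins each in the dish of its own colour, and load the green and the red tin into the spring lift with the red one on top of the green one, because red is used first. Keep all tins upright, lower them into the lift rather than dropping them, and leave everything seated and let go.

Things in the scene. Friction and masses are not known exactly. Their poses are not given: they have to be found in the camera images.
- tin_red: Round tin of bright metal with a red lid, 65 mm in diameter over the lid and 28 mm high, flat on top, 0.30 kg. The lid forms the upper 17 mm of the side. Origin at the centre of its underside, z up. Starts at the bottom of a stack of three tins on the table. Belongs in the lift, on top of the green tin.
- tin_yellow: As the red tin (65 mm in diameter, 28 mm high, 0.30 kg) but with a yellow lid. Starts at the bottom of a stack. Belongs in the yellow dish.
- tin_green: Smaller tin with a green lid, 55 mm in diameter over the lid and 28 mm high, 0.26 kg. Origin at the centre of its underside. Starts second from the bottom of a stack. Belongs in the lift, below the red tin.
- tin_blue: As the green tin (55 mm in diameter, 28 mm high, 0.26 kg) but with a blue lid. Starts second from the bottom of a stack. Belongs in the blue dish.
- tin_white: Smallest tin, with a white lid, 45 mm in diameter over the lid and 28 mm high, 0.22 kg. Origin at the centre of its underside. Starts as the third tin of a stack. Belongs in the white dish.
- dish_blue: Low round blue dish with a cork floor, fixed to the table: 92 mm in diameter outside, 80 mm inside at the mouth, rim 11 mm above the table, floor 4 mm above the table. Origin at its centre on the table, z up.
- dish_yellow: The same dish in yellow.
- dish_white: The same dish in white.
- lift: Spring lift, fixed: dark square base of 112 mm, metal can 86 mm across with its rim 52 mm above the table, a sprung platform in the can. Four guide wires at 45, 135, 225, 315 degrees from its x axis leave a free circle of 77 mm up to 82 mm above the table and splay out to tops at 97 mm; fingers fit between them along its x or y axis. Origin: base centre on the table, z up.
- lift_platform (a joint): How far the lift platform has sunk, m: 0 empty, at most 0.042. The platform top is 48 mm above the table minus this value. It is sprung (150 N/m) and sinks by itself about 15 mm under the green tin and 34 mm under green and red together, so a tin set on it goes down further when released.

How it is judged:
At the end, for the whole second after the job is handed in: Blue, yellow and white tins sit on the floors of their own dishes (20 mm from centre, 3 mm from floor); green stands on the lift platform and red on green, within 13 mm of the axis, platform sunk over 26 mm; all upright to 0.1 rad and at rest (horizontal distance between tin_blue and dish_blue below 0.02 m and z of tin_blue in the frame of dish_blue below 0.007 m and horizontal distance between tin_yellow and dish_yellow below 0.02 m and z of tin_yellow in the frame of dish_yellow below 0.007 m and horizontal distance between tin_white and dish_white below 0.02 m and z of tin_white in the frame of dish_white below 0.007 m and horizontal distance between each of tin_green, tin_red and lift below 0.013 m and z of tin_green in the frame of lift below 0.025 m and z of tin_red in the frame of tin_green between 0.024 and 0.032 m and value of joint lift_platform above 0.026 m and angle between each of tin_blue, tin_yellow, tin_white, tin_green, tin_red's own z axis and vertical below 0.1 rad and linear speed of each of tin_blue, tin_yellow, tin_white, tin_green, tin_red below 0.02 m/s); the robot touches nothing.
It fails at once if a tin is tipped by more than 0.5 rad (angle between any of tin_red, tin_yellow, tin_green, tin_blue, tin_white's own z axis and vertical above 0.5 rad).
It fails at once if a tin is dropped into the lift (the platform is driven down faster than 0.5 m/s) (velocity of joint lift_platform above 0.5 m/s).
It also fails if it takes over 128 s, if anything falls off the work surface, if the arm or the gripper's body presses on something with over 40 N, if the wrist force passes 120 N, or if a joint passes its speed limit or range.

ROBOT

A 6-joint arm with a two-finger parallel gripper is mounted at the origin on a cart in front of the work surface, level with it; the furniture and walls round the work are solid. World frame = base frame: x ahead of the robot, y to its left, z up, the work surface at z = 0. Lengths are in m, angles in rad, forces in N, time in s.
With the tool pointing down it reaches from about 0.225 to 0.725 m from the base axis. Payload 3.1 kg.
Tool frame: the origin (TCP) lies on the centre line of the jaws, within the pads' length; the fingertips stand 17 mm ahead of it and the grasp point (between the pads) lies 2 mm behind it; z points along the fingers, y is the line along which they close (so a half turn about z gives the same grasp; the last joint's range is limited). The gripper opens to 85 mm and grips with 20 to 120 N. Pads are 22 mm wide; open, the fingers measure 114 mm over their backs; the gripper's body (76 mm by 85 mm) begins 54 mm behind the grasp point. The pads swing forward as they close: fully open they stand 13 mm farther back than shut.
Start: joints at [1.185, 0.048, 0.099, 1.622, 0, 1.443], TCP at [0.134, 0.508, 0.248] pointing down, gripper open.
Joint ranges: [-2.91, 2.91], [-0.99, 1.94], [-1.21, 1.42], [-2.12, 2.29], [-1.49, 1.47], [-3.14, 3.14]. Speed limits (rad/s): [2.79, 2.79, 3.14, 3.14, 3.14, 3.14].

INTERFACE

Orientations are given as [roll, pitch, yaw] about the fixed x, y, z axes, in that order (R = Rz(yaw) Ry(pitch) Rx(roll)).
In Python, from rig import arm, capture, hand_in gives the robot as it stands. The module is installed in compiled form; this text tells all that it offers.
- The arm moves only by the shell command python3 -m jog 'ROWS' [FORCE]. ROWS is JSON, one flat list of numbers, 7 for each row, row after row: the finger opening in m, from 0 to 0.0854, then the shift along the tool's x, y, z in m, then the turn, a rotation vector about the tool's x, y, z in degrees. A call has 1 to 10 rows; each row shifts and turns the commanded pose from where the row before left it, along the tool's axes as they then stand; what a row does not reach is not made up. A row lasts 1/10 s, in which the tool goes at most 50 mm and 8.59 degrees, less where a joint would pass 70% of its speed; a pose out of reach is approached as far as the arm can. A call with a gripper value outside its range is refused whole. The fingers move at their own pace and stop on an object; FORCE is the grip in N (left out, the last holds). Time passes only in rows, so rows that do not move let the fingers close. It gives the time, the measured TCP pose, the force, the opening and the grip force at its end, in the units of the state.
- arm.get_obs(): the state, without advancing time (a new reading comes with each control period).
- capture(name): name is "side" or "top"; returns a dict with "image" (384x512x3 uint8, red, green, blue), "range_z" (384x512 float32, m along the optical axis (not along the pixel's ray), 0 where there is no reading), "fx", "fy", "cx", "cy" (pixels), "D" ([k1, k2, p1, p2, k3] as OpenCV has them; the pictures are not rectified), "cam_to_world" (4x4, takes a point from camera to world coordinates). Camera axes: x right, y down, z forward; pixel columns grow to the right and rows downward; lengths in m; the calibration is good to about 2 mm. A picture is of the moment at which its call begins.
- hand_in(): hands the job in; it is judged then, once.
The state is a dict: "time": time; "joint_pos": joint angles; "dq": joint speeds; "joint_torque": joint torques, N m; "eef_pos": TCP position; "orientation": TCP orientation; "ft_force": force on the tool from outside, world axes, zero at the start; "wrist_torque": the same for the moment, N m; "width": finger opening in m; "gripper_force": force on a finger pad.
Only numpy, scipy, OpenCV 4.12 (cv2) and the standard library are available. Lean on these libraries where they do the work, as an engineer would, in place of code of your own. Each camera call takes 0.05 s, during which the arm holds its last target. There are 200 camera calls.

## Working session

There is one attempt and no reset: what is moved stays moved. The work goes in short steps, Python scripts to look and compute and a shell command to move; the robot and the scene stay as the last step left them, time stands still between calls to the robot, and variables do not carry over. Pictures are saved under pics/ and viewed, at most 14 in all, crops included, and the job is handed in when it is done.

```bash
mkdir -p pics
cat > h.py <<'E'
import numpy as np, cv2
from rig import arm, capture, hand_in
def cam(n): 
    c=capture(n); c['K']=np.array([[c['fx'],0,c['cx']],[0,c['fy'],c['cy']],[0,0,1.]]); return c
def ray(c,uv):
    p=cv2.undistortPoints(np.array(uv,float).reshape(-1,1,2),c['K'],np.array(c['D'],float)).reshape(-1,2)
    T=np.array(c['cam_to_world']); d=np.c_[p,np.ones(len(p))]@T[:3,:3].T
    return T[:3,3],d
def onplane(c,uv,z):
    o,d=ray(c,uv); return o+d*((z-o[2])/d[:,2])[:,None]
def cloud(c):
    h,w=c['range_z'].shape; v,u=np.mgrid[:h,:w]
    o,d=ray(c,np.c_[u.ravel(),v.ravel()]); return (o+d*c['range_z'].reshape(-1,1)).reshape(h,w,3)
def save(c,f): cv2.imwrite('pics/'+f,cv2.cvtColor(c['image'],cv2.COLOR_RGB2BGR))
E
python3 - <<'E'
from h import *
np.set_printoptions(precision=3,suppress=True)
for n in('top','side'):
    c=cam(n); save(c,n+'0.png'); print(n,np.array(c['cam_to_world']),c['fx'],c['D'])
    np.savez('/tmp/'+n,**c)
o=arm.get_obs(); print(o['time'],o['eef_pos'],o['orientation'],o['width'])
E
```

```text
top [[ 0.022 -0.998  0.054  0.462]
 [-1.    -0.022  0.013  0.198]
 [-0.012 -0.054 -0.998  0.929]
 [ 0.     0.     0.     1.   ]] 389.08558753867123 [-0.011  0.     0.     0.     0.   ]
side [[ 0.994 -0.054  0.092  0.447]
 [-0.106 -0.586  0.803 -0.49 ]
 [ 0.011 -0.808 -0.589  0.575]
 [ 0.     0.     0.     1.   ]] 422.870892166882 [-0.088  0.     0.     0.     0.   ]
0.1 [0.134 0.507 0.247] [-3.139 -0.     2.884] 0.08535862097087736
```

View pics/top0.png

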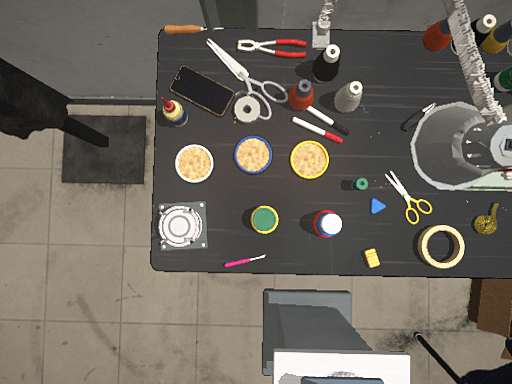

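View pics/side0.png

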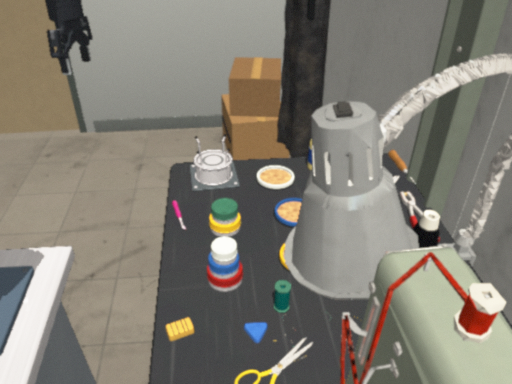

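The top view shows the white, blue and yellow dishes at (194,162), (252,154) and (309,159). The lift is at (180,226), green on yellow is at (264,220), and white/blue/red is at (328,223). The side view confirms the stack order, with stack tops at (225,207) and (224,245).

```bash
cat > m.py <<'E'
from h import *
np.set_printoptions(precision=4,suppress=True)
def blob(c,lo,hi,box):
    hsv=cv2.cvtColor(c['image'],cv2.COLOR_RGB2HSV); m=cv2.inRange(hsv,np.array(lo),np.array(hi))
    k=np.zeros_like(m); x0,y0,x1,y1=box; k[y0:y1,x0:x1]=m[y0:y1,x0:x1]
    cs=cv2.findContours(k,cv2.RETR_EXTERNAL,cv2.CHAIN_APPROX_NONE)[0]
    q=max(cs,key=cv2.contourArea); return q,k
E
python3 - <<'E'
from m import *
C={n:dict(np.load('/tmp/%s.npz'%n)) for n in('top','side')}
t=C['top']; P=cloud(t); S=cloud(C['side'])
def circ(c,q,z):
    h=cv2.convexHull(q).reshape(-1,2); p=onplane(c,h,z)[:,:2]
    (a,b),r=cv2.minEnclosingCircle((p*1000).astype(np.float32)); e=cv2.fitEllipse((p*1000).astype(np.float32)) if len(p)>5 else None
    return np.array([a,b,r]),e
# depth map height of things
for n,(u,v) in dict(green=(264,220),white=(328,223),dw=(194,162),db=(252,154),dy=(309,159),plat=(180,226)).items():
    w=P[v-4:v+5,u-4:u+5].reshape(-1,3); print(n,np.median(w,0))
G=([60,80,30],[90,255,255])
q,_=blob(t,*G,(240,195,290,245)); print('green',circ(t,q,.056),cv2.contourArea(q))
q,_=blob(t,[0,0,170],[180,50,255],(310,205,350,245)); print('white',circ(t,q,.084))
q,_=blob(t,[100,100,50],[130,255,255],(225,130,280,180)); print('db',circ(t,q,.011))
q,_=blob(t,[22,150,80],[35,255,255],(285,135,335,185)); print('dy',circ(t,q,.011))
q,_=blob(t,[0,0,170],[180,40,255],(170,140,218,186)); print('dw',circ(t,q,.011))
q,_=blob(t,[22,150,80],[35,255,255],(240,195,290,245)); print('yellow tin',circ(t,q,.028))
# triangulate lid centres: side view top ellipse
def tri(uv1,uv2):
    o1,d1=ray(t,uv1);o2,d2=ray(C['side'],uv2);d1=d1[0];d2=d2[0]
    s=np.linalg.lstsq(np.c_[d1,-d2],o2-o1,rcond=None)[0]; a=o1+s[0]*d1;b=o2+s[1]*d2; return (a+b)/2,np.linalg.norm(a-b)
print('tri green',tri((264,220),(225,207)),'white',tri((330,223.5),(224,245)))
# lift by height from both clouds
for nm,Q in(('top',P),('side',S)):
    pl=Q[(Q[...,0]>.3)&(Q[...,0]<.48)&(Q[...,1]>.3)&(Q[...,1]<.46)]
    rim=pl[(pl[:,2]>.045)&(pl[:,2]<.058)]; print(nm,'rim',len(rim),np.median(rim,0),rim.min(0),rim.max(0))
    b=pl[(pl[:,2]>.004)&(pl[:,2]<.03)]; print('base z',np.percentile(pl[:,2],[5,25,50,75,95]),len(b)); 
    if len(b)>20: print(cv2.minAreaRect((b[:,:2]*1000).astype(np.float32)))
for n in C:
    im=cv2.cvtColor(C[n]['image'],cv2.COLOR_RGB2BGR)
    C[n]['b']=im
a=cv2.resize(C['top']['b'][190:262,145:245],(500,360),interpolation=cv2.INTER_CUBIC); b=cv2.resize(C['side']['b'][130:202,175:255],(400,360),interpolation=cv2.INTER_CUBIC)
cv2.imwrite('pics/lift.png',np.hstack([a,b])[:, :800])
E
```

```text
green [0.4579 0.189  0.0555]
white [0.4547 0.0506 0.0831]
dw [0.5926 0.3591 0.0045]
db [0.6147 0.2204 0.004 ]
dy [0.6057 0.0842 0.0045]
plat [0.4401 0.3784 0.0485]
green (array([460.0642, 189.593 ,  25.2608]), ((460.0545349121094, 189.65142822265625), (49.69317626953125, 50.16548156738281), 112.7493667602539)) 371.0
white (array([453.9729,  43.7711,  22.4082]), ((453.8419189453125, 43.61946105957031), (43.291229248046875, 44.56472396850586), 167.1438446044922))
db (array([613.0582, 218.4294,  45.586 ]), ((613.1937866210938, 218.5603790283203), (89.72349548339844, 90.80077362060547), 110.41566467285156))
dy (array([604.5601,  83.7283,  45.0264]), ((604.4546508789062, 83.8913803100586), (88.70062255859375, 89.91320037841797), 117.86088562011719))
dw (array([589.4506, 358.6007,  45.899 ]), ((589.4348754882812, 358.2968444824219), (90.54447174072266, 91.28703308105469), 108.37203979492188))
yellow tin (array([459.6093, 188.3024,  32.0369]), ((459.49591064453125, 186.46978759765625), (59.701515197753906, 63.228050231933594), 83.97246551513672))
tri green (array([0.4603, 0.1889, 0.0497]), np.float64(0.004903530274499889)) white (array([0.4543, 0.0455, 0.0786]), np.float64(0.0014795667836738024))
top rim 1099 [0.4397 0.3813 0.0489] [0.3972 0.335  0.045 ] [0.4789 0.4266 0.0566]
base z [-0.0022 -0.0001  0.0024  0.0468  0.0518] 615
((412.3960876464844, 370.5984802246094), (134.6551513671875, 134.0982666015625), 1.2959145307540894)
side rim 495 [0.4389 0.3775 0.0468] [0.3956 0.3338 0.045 ] [0.48   0.4258 0.0569]
base z [-0.0034 -0.0019  0.0044  0.0446  0.0541] 468
((432.4871826171875, 375.91229248046875), (94.05059814453125, 106.65332794189453), 1.892478108406067)
```

View pics/lift.png

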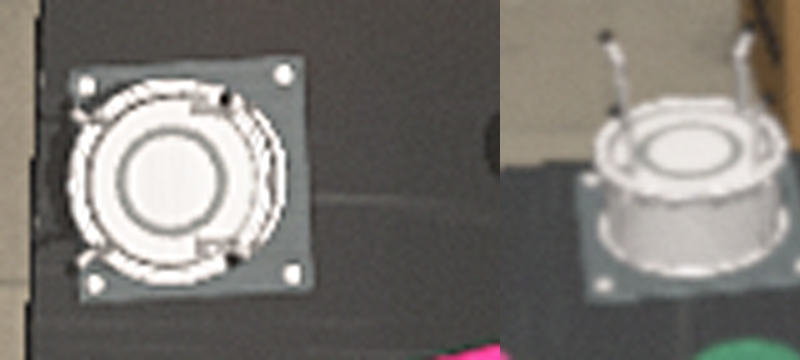

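The lift crop shows a nearly square-on base with bolts at the corners, crop (87,86), (284,75), (293,274) and (95,285). The wires stand at the diagonals. The platform ring is centred at crop (171,181), scale 5.

Run:
```python
from m import *
C={n:dict(np.load('/tmp/%s.npz'%n)) for n in('top','side')};t=C['top'];s=C['side']
b=np.array([(87,86),(284,75),(293,274),(95,285)])/5.+[145,190]
p=onplane(t,b,.008)[:,:2]; print(p,p.mean(0)); d=p[1]-p[0];print('edge deg',np.degrees(np.arctan2(d[1],d[0])),np.degrees(np.arctan2(*(p[3]-p[0])[::-1])))
print('ring top',onplane(t,[(145+171/5,190+181/5)],.048),'side',onplane(s,[(175+(690-500)/5,130+150/5)],.048))
# side view circles at lid top heights (hull of top face)
def side(lo,hi,box,z):
    q,k=blob(s,lo,hi,box); pts=q.reshape(-1,2); x,y,w,h=cv2.boundingRect(q); print((x,y,w,h)); 
    # left/right extent at top face + top edge
    print(' far edge',onplane(s,[(x+w/2,y)],z),' L/R ray dir mid',onplane(s,[(x+w/2-.5,y+12)],z))
side([60,80,30],[90,255,255],(200,190,250,240),.056)
side([0,0,170],[180,50,255],(205,230,245,265),.084)
def dish(lo,hi,box):
    q,k=blob(s,lo,hi,box); p=onplane(s,cv2.convexHull(q).reshape(-1,2),.011)[:,:2]*1000; print('dish side',cv2.fitEllipse(p.astype(np.float32)))
dish([0,0,170],[180,40,255],(250,160,300,192))
```

```text
[[0.4826 0.4304]
 [0.4899 0.3367]
 [0.3961 0.3297]
 [0.3887 0.4233]] [0.4393 0.38  ]
edge deg -85.55266827160378 -175.698996402854
ring top [[0.4396 0.3806 0.048 ]] side [[0.4431 0.3761 0.048 ]]
(211, 198, 27, 22)
 far edge [[0.463 0.211 0.056]]  L/R ray dir mid [[0.4602 0.1712 0.056 ]]
(211, 231, 26, 34)
 far edge [[0.4567 0.0757 0.084 ]]  L/R ray dir mid [[0.4544 0.0447 0.084 ]]
dish side ((589.9970703125, 350.2204895019531), (90.4583511352539, 102.70145416259766), 174.37588500976562)
```

```bash
python3 -m jog '[0.0854,0,0,0,0,0,-7.37, 0.0854,0,0,0,0,0,-7.37, 0.0854,-0.03,-0.03,0,0,0,0, 0.0854,-0.03,-0.03,0,0,0,0, 0.0854,-0.03,-0.03,0,0,0,0, 0.0854,-0.03,-0.03,0,0,0,0, 0.0854,-0.03,-0.03,0,0,0,0, 0.0854,-0.03,-0.03,0,0,0,0, 0.0854,-0.03,-0.03,0,0,0,0, 0.0854,0,0,0,0,0,0]' 40
```

```text
time: 1.1
eef_pos: [0.3466, 0.2942, 0.2476]
orientation: [-3.139, 0.001, 3.134]
ft_force: [-1.2, 0.0, -0.3]
width: 0.0852
gripper_force: 0.0
```

```bash
python3 -m jog '[0.0854,-0.028,-0.026,0.02,0,0,0, 0.0854,-0.028,-0.026,0.03,0,0,0, 0.0854,-0.028,-0.026,0.03,0,0,0, 0.0854,-0.0285,-0.0262,0.03,0,0,0, 0.0854,0,0,0.02,0,0,0, 0.0854,0,0,0,0,0,0, 0.0854,0,0,0,0,0,0]' 40
python3 - <<'E'
from h import *
c=cam('side'); i=c['image'][150:270,160:290,::-1]; i=cv2.resize(i,None,fx=4,fy=4,interpolation=cv2.INTER_CUBIC)
cv2.imwrite('pics/a1.png',i)
E
```

```text
time: 1.8
eef_pos: [0.4553, 0.1937, 0.118]
orientation: [-3.141, -0.002, -3.142]
ft_force: [0.0, 0.1, 0.4]
width: 0.0852
gripper_force: 0.0
```

View pics/a1.png

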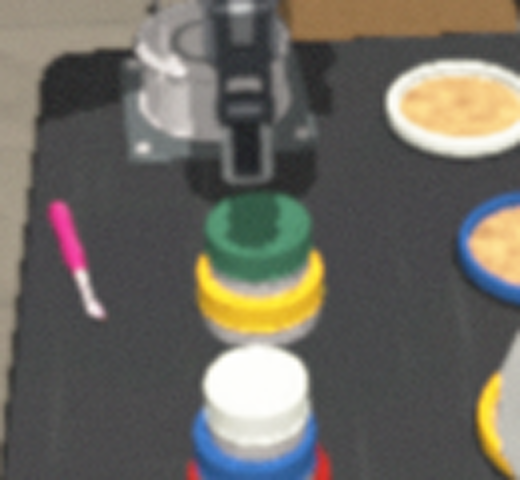

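The finger tip shows at crop (247,183), just above and behind the green lid. I'll work out its height.

```bash
python3 -m jog '[0.0854,-0.0047,-0.0042,0.02,0,0,0, 0.0854,0,0,0.02,0,0,0, 0.0854,0,0,0,0,0,0]' 40
python3 - <<'E'
from h import *
c=cam('side')
o,d=ray(c,[(160+247/4,150+183/4)])
for y in(.140,.150): print(o+d[0]*(y-o[1])/d[0][1])
t=cam('top'); v=np.vstack([np.hstack([cv2.resize(x['image'][a:a+100,b:b+130,::-1],None,fx=3,fy=3) for x,a,b in((c,160,160),(t,170,200))])]); cv2.imwrite('pics/a2.png',v)
E
```

```text
time: 2.15
eef_pos: [0.4594, 0.1897, 0.0776]
orientation: [-3.141, -0.002, -3.141]
ft_force: [-0.7, 0.1, -0.5]
width: 0.0851
gripper_force: 0.0
[0.45653685 0.14       0.11401666]
[0.45668558 0.15       0.10670134]
```

View pics/a2.png

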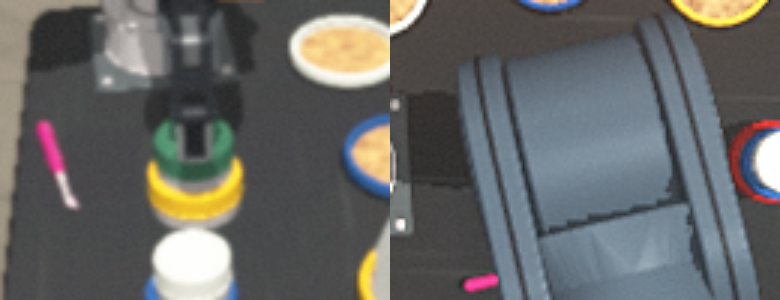

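The near finger straddles the green lid in the side view at (195,130), with nothing else near. I'll go down and grip.

```bash
python3 -m jog '[0.0854,0,0,0.015,0,0,0, 0.0854,0,0,0.015,0,0,0, 0.0854,0,0,0,0,0,0, 0.03,0,0,0,0,0,0, 0.03,0,0,0,0,0,0, 0.03,0,0,0,0,0,0, 0.03,0,0,0,0,0,0, 0.03,0,0,0,0,0,0, 0.03,0,0,0,0,0,0]' 40; python3 -m jog '[0.03,0,0,0,0,0,0, 0.03,0,0,-0.01,0,0,0, 0.03,0,0,-0.02,0,0,0, 0.03,0,0,-0.03,0,0,0, 0.03,0,0,-0.04,0,0,0,0.03,0,0,0,0,0,0]' 40
```

```text
time: 3.15
eef_pos: [0.4623, 0.1894, 0.0505]
orientation: [3.141, 0.003, 3.141]
ft_force: [-1.4, -0.0, 6.4]
width: 0.0538
gripper_force: 42.7
time: 3.75
eef_pos: [0.4645, 0.1901, 0.1548]
orientation: [3.139, 0.011, 3.141]
ft_force: [1.5, 0.9, -2.1]
width: 0.0533
gripper_force: 43.0
```

```bash
python3 -m jog '[0.03,0.003,0.024,0,0,0,0, 0.03,0.003,0.024,0,0,0,0, 0.03,0.003,0.024,0,0,0,0, 0.03,0.003,0.024,0,0,0,0, 0.03,0.003,0.024,0,0,0,0, 0.03,0.003,0.024,0,0,0,0,0.03,0.003,0.024,0,0,0,0, 0.03,0.002,0.022,0,0,0,0, 0.03,0,0,0,0,0,0,0.03,0,0,0,0,0,0]' 40
```

```text
time: 4.75
eef_pos: [0.4372, 0.3788, 0.1469]
orientation: [-3.14, -0.002, -3.141]
ft_force: [0.4, 0.7, -3.0]
width: 0.0534
gripper_force: 43.1
```

```bash
python3 -m jog '[0.03,-0.003,0.001,0.01,0,0,0,0.03,0,0,0,0,0,0]' 40
python3 - <<'E'
from m import *
c=cam('side'); q,k=blob(c,[60,80,30],[90,255,255],(170,100,260,190)); b=cv2.boundingRect(q); print(b)
o=arm.get_obs(); print(o['eef_pos'])
x,y,w,h=b; print(onplane(c,[(x+w/2-.5,y+h/2)],o['eef_pos'][2]))
cv2.imwrite('pics/a3.png',cv2.resize(c['image'][90:200,150:270,::-1],None,fx=4,fy=4,interpolation=cv2.INTER_CUBIC))
E
```

```text
time: 4.95
eef_pos: [0.4406, 0.3787, 0.136]
orientation: [-3.139, -0.003, 3.14]
ft_force: [-0.6, -0.1, -3.7]
width: 0.0533
gripper_force: 43.1
(199, 122, 7, 14)
[0.4405 0.3787 0.1366]
[[0.4224 0.3657 0.1366]]
```

View pics/a3.png

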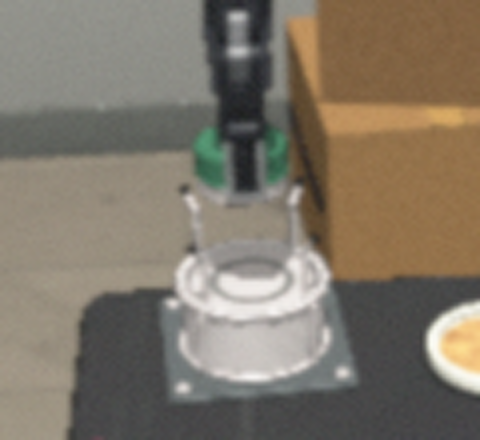

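The green tin is at (241,160), centred between the wire tops at (184,188) and (301,185). I'll lower it.

```bash
python3 -m jog '[0.03,0,0.001,0.015,0,0,0,0.03,0,0,0.015,0,0,0,0.03,0,0,0.015,0,0,0,0.03,0,0,0.01,0,0,0,0.03,0,0,0,0,0,0,0.03,0,0,0,0,0,0]' 40;  python3 -m jog '[0.03,0,0,0.005,0,0,0,0.03,0,0,0.005,0,0,0,0.03,0,0,0.003,0,0,0,0.03,0,0,0,0,0,0,0.03,0,0,0,0,0,0]' 40
```

```text
time: 5.6
eef_pos: [0.4406, 0.3809, 0.0827]
orientation: [-3.141, -0.001, 3.141]
ft_force: [0.7, 0.2, -1.9]
width: 0.0533
gripper_force: 43.1
time: 6.1
eef_pos: [0.4409, 0.381, 0.0703]
orientation: [-3.141, -0.0, 3.141]
ft_force: [0.1, -0.0, -1.9]
width: 0.0534
gripper_force: 43.2
```

```bash
python3 -m jog '[0.03,0,0,0.002,0,0,0,0.03,0,0,0.002,0,0,0,0.03,0,0,0,0,0,0,0.03,0,0,0,0,0,0]' 40
python3 - <<'E'
from m import *
c=cam('side'); cv2.imwrite('pics/a4.png',cv2.resize(c['image'][90:200,150:270,::-1],None,fx=4,fy=4,interpolation=cv2.INTER_CUBIC))
E
```

```text
time: 6.5
eef_pos: [0.4412, 0.3812, 0.0665]
orientation: [3.141, 0.0, 3.141]
ft_force: [0.0, -0.3, -0.9]
width: 0.0531
gripper_force: 43.2
```

View pics/a4.png

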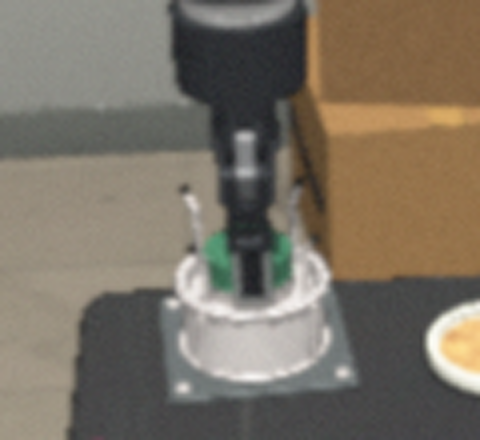

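Green is sitting on the platform inside the can at crop (250,265), and the force shows the spring taking load. I'll release it.

```bash
python3 -m jog '[0.06,0,0,0,0,0,0,0.066,0,0,0,0,0,0,0.07,0,0,0,0,0,0,0.07,0,0,0,0,0,0,0.07,0,0,-0.01,0,0,0,0.07,0,0,-0.03,0,0,0,0.07,0,0,-0.03,0,0,0,0.07,0,0,-0.03,0,0,0,0.07,0,0,0,0,0,0]' 40
python3 - <<'E'
from m import *
c=cam('side');t=cam('top')
v=np.hstack([cv2.resize(x['image'][a:a+100,b:b+100,::-1],None,fx=4,fy=4) for x,a,b in((c,110,160),(t,180,130))]); cv2.imwrite('pics/a5.png',v)
E
```

```text
time: 7.45
eef_pos: [0.4437, 0.383, 0.1733]
orientation: [3.135, 0.009, 3.141]
ft_force: [0.3, 0.6, 1.7]
width: 0.0694
gripper_force: 0.0
```

View pics/a5.png

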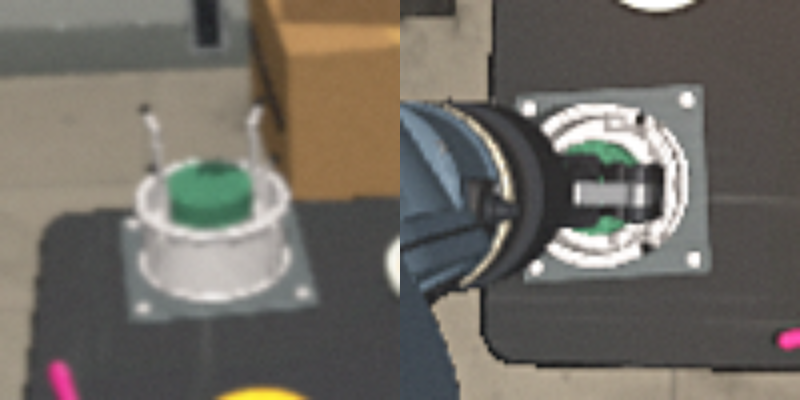

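Green sits level in the can at crop (210,195), centred. White is next.

```bash
python3 -m jog '[0.08,-0.001,-0.034,0,0,0,0,0.08,-0.001,-0.034,0,0,0,0,0.08,-0.001,-0.034,0,0,0,0,0.08,-0.001,-0.034,0,0,0,0,0.08,-0.001,-0.034,0,0,0,0,0.08,-0.001,-0.034,0,0,0,0,0.08,-0.001,-0.034,0,0,0,0,0.08,-0.001,-0.034,0,0,0,0,0.08,-0.001,-0.034,0,0,0,0,0.08,-0.001,-0.033,0,0,0,0]' 40;  python3 -m jog '[0.08,0,0,0.02,0,0,0,0.08,0,0,0.02,0,0,0,0.08,0,0,0,0,0,0,0.08,0,0,0,0,0,0]' 40
```

```text
time: 8.55
eef_pos: [0.4495, 0.0407, 0.1646]
orientation: [3.141, -0.003, 3.141]
ft_force: [0.8, 0.4, -0.0]
width: 0.08
gripper_force: 0.0
time: 8.95
eef_pos: [0.4496, 0.0422, 0.1251]
orientation: [3.141, -0.003, 3.141]
ft_force: [-0.7, -0.3, 0.3]
width: 0.0802
gripper_force: 0.0
```

```bash
python3 -m jog '[0.075,-0.0045,0.0015,0.015,0,0,0,0.075,0,0,0.015,0,0,0,0.075,0,0,0.015,0,0,0,0.075,0,0,0,0,0,0,0.075,0,0,0,0,0,0,0.02,0,0,0,0,0,0,0.02,0,0,0,0,0,0,0.02,0,0,0,0,0,0,0.02,0,0,0,0,0,0,0.02,0,0,0,0,0,0]' 40;  python3 -m jog '[0.02,0,0,0,0,0,0,0.02,0,0,-0.01,0,0,0,0.02,0,0,-0.03,0,0,0,0.02,0,0,-0.03,0,0,0,0.02,0,0,0,0,0,0,0.02,0,0,0,0,0,0]' 40
```

```text
time: 9.95
eef_pos: [0.4565, 0.0434, 0.083]
orientation: [-3.141, 0.003, 3.141]
ft_force: [0.3, 0.1, 5.8]
width: 0.0434
gripper_force: 41.1
time: 10.55
eef_pos: [0.4556, 0.0436, 0.1515]
orientation: [3.141, 0.001, 3.141]
ft_force: [-0.3, 0.4, -3.0]
width: 0.0434
gripper_force: 41.4
```

```bash
python3 -m jog '[0.02,-0.0135,0.0315,0,0,0,0,0.02,-0.0135,0.0315,0,0,0,0,0.02,-0.0135,0.0315,0,0,0,0,0.02,-0.0135,0.0315,0,0,0,0,0.02,-0.0135,0.0315,0,0,0,0,0.02,-0.0135,0.0315,0,0,0,0,0.02,-0.0135,0.0315,0,0,0,0,0.02,-0.0135,0.0315,0,0,0,0,0.02,-0.0135,0.0315,0,0,0,0,0.02,-0.0135,0.0315,0,0,0,0]' 40;  python3 -m jog '[0.02,0,0,0.02,0,0,0,0.02,0,0,0.02,0,0,0,0.02,0,0,0.02,0,0,0,0.02,0,0,0,0,0,0,0.02,0,0,0,0,0,0]' 40
```

```text
time: 11.55
eef_pos: [0.5894, 0.3592, 0.1478]
orientation: [-3.139, -0.005, 3.141]
ft_force: [1.9, 0.7, -1.6]
width: 0.0434
gripper_force: 41.5
time: 12.05
eef_pos: [0.5888, 0.3577, 0.0885]
orientation: [-3.139, -0.005, 3.141]
ft_force: [-0.3, 0.3, -1.1]
width: 0.0432
gripper_force: 41.6
```

```bash
python3 -m jog '[0.02,-0.002,0.001,0.02,0,0,0,0.02,0,0,0.02,0,0,0,0.02,0,0,0.01,0,0,0,0.02,0,0,0.004,0,0,0,0.02,0,0,0,0,0,0,0.02,0,0,0,0,0,0]' 40;  python3 -m jog '[0.02,0,0,0.002,0,0,0,0.02,0,0,0,0,0,0]' 40;  python3 -m jog '[0.02,0,0,0.002,0,0,0,0.02,0,0,0,0,0,0]' 40
```

```text
time: 12.65
eef_pos: [0.5932, 0.3598, 0.0387]
orientation: [3.141, 0.002, 3.141]
ft_force: [0.6, 0.4, -2.0]
width: 0.0432
gripper_force: 41.6
time: 12.85
eef_pos: [0.5929, 0.3597, 0.0361]
orientation: [3.141, 0.001, 3.141]
ft_force: [0.3, -0.4, -2.6]
width: 0.0436
gripper_force: 41.6
time: 13.05
eef_pos: [0.5924, 0.3595, 0.0332]
orientation: [-3.141, -0.0, 3.141]
ft_force: [0.8, -0.0, -1.8]
width: 0.0434
gripper_force: 41.6
```

```bash
python3 -m jog '[0.02,0,0,0.002,0,0,0,0.02,0,0,0,0,0,0]' 40;  python3 -m jog '[0.02,0,0,0.0015,0,0,0,0.02,0,0,0,0,0,0]' 40
```

```text
time: 13.25
eef_pos: [0.5925, 0.3595, 0.0312]
orientation: [3.142, 0.0, 3.141]
ft_force: [-0.1, -0.2, -1.4]
width: 0.0433
gripper_force: 41.6
time: 13.45
eef_pos: [0.5925, 0.3595, 0.0311]
orientation: [3.141, 0.0, 3.141]
ft_force: [-2.5, -0.7, 5.1]
width: 0.0435
gripper_force: 42.0
```

```bash
python3 -m jog '[0.055,0,0,0,0,0,0,0.06,0,0,0,0,0,0,0.06,0,0,0,0,0,0,0.06,0,0,-0.01,0,0,0,0.06,0,0,-0.03,0,0,0,0.07,0,0,-0.04,0,0,0,0.08,0,0,-0.04,0,0,0,0.08,0,0,0,0,0,0]' 40
python3 - <<'E'
from m import *
t=cam('top'); c=cam('side'); P=cloud(t)
v=np.hstack([cv2.resize(x['image'][a:a+130,b:b+180,::-1],(400,290)) for x,a,b in((c,120,160),(t,130,160))]); cv2.imwrite('pics/a6.png',v)
q,k=blob(t,[100,100,50],[130,255,255],(305,200,355,250)); p=onplane(t,cv2.convexHull(q).reshape(-1,2),.056)[:,:2]*1000
print(cv2.minEnclosingCircle(p.astype(np.float32)))
hsv=cv2.cvtColor(t['image'],cv2.COLOR_RGB2HSV)
yq,k=blob(t,[22,150,80],[35,255,255],(240,195,290,245)); p=onplane(t,cv2.convexHull(yq).reshape(-1,2),.028)[:,:2]*1000; print('yel',cv2.minEnclosingCircle(p.astype(np.float32)))
q,k=blob(c,[100,100,50],[130,255,255],(200,230,250,290)); x,y,w,h=cv2.boundingRect(q); print('blue side top-edge/bottom',(x,y,w,h),onplane(c,[(x+w/2-.5,y)],.056))
print('blue top z',np.median(P[219:227,324:332].reshape(-1,3),0))
E
```

```text
time: 14.25
eef_pos: [0.5964, 0.3614, 0.1598]
orientation: [3.135, 0.014, 3.141]
ft_force: [-0.2, -0.2, 0.1]
width: 0.0798
gripper_force: 0.0
((451.992919921875, 43.80209732055664), 27.419870376586914)
yel ((459.28240966796875, 187.76585388183594), 31.9807071685791)
blue side top-edge/bottom (208, 246, 31, 29) [[0.4536 0.0674 0.056 ]]
blue top z [0.4555 0.0479 0.0557]
```

View pics/a6.png

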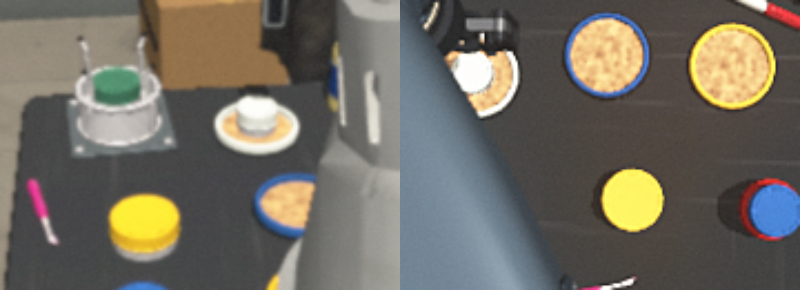

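White is seated in its dish at (258,115). Yellow and blue stand undisturbed.

```bash
python3 -m jog '[0.0854,0.0144,-0.0318,0,0,0,0,0.0854,0.0144,-0.0318,0,0,0,0,0.0854,0.0144,-0.0318,0,0,0,0,0.0854,0.0144,-0.0318,0,0,0,0,0.0854,0.0144,-0.0318,0,0,0,0,0.0854,0.0144,-0.0318,0,0,0,0,0.0854,0.0144,-0.0318,0,0,0,0,0.0854,0.0144,-0.0318,0,0,0,0,0.0854,0.0144,-0.0318,0.01,0,0,0,0.0854,0.0144,-0.0318,0.02,0,0,0]' 40;  python3 -m jog '[0.0854,0,0,0.02,0,0,0,0.0854,0,0,0.01,0,0,0,0.0854,0,0,0,0,0,0,0.0854,0,0,0,0,0,0]' 40
```

```text
time: 15.35
eef_pos: [0.448, 0.0404, 0.1196]
orientation: [-3.141, 0.001, 3.141]
ft_force: [1.0, 0.8, -0.4]
width: 0.0855
gripper_force: 0.0
time: 15.75
eef_pos: [0.4482, 0.0421, 0.0896]
orientation: [3.141, -0.001, -3.141]
ft_force: [-0.8, 0.3, 0.1]
width: 0.0853
gripper_force: 0.0
```

```bash
python3 -m jog '[0.085,-0.0045,0.0015,0.015,0,0,0,0.085,0,0,0.015,0,0,0,0.085,0,0,0.008,0,0,0,0.085,0,0,0,0,0,0,0.03,0,0,0,0,0,0,0.03,0,0,0,0,0,0,0.03,0,0,0,0,0,0,0.03,0,0,0,0,0,0,0.03,0,0,0,0,0,0,0.03,0,0,0,0,0,0]' 40;  python3 -m jog '[0.03,0,0,0,0,0,0,0.03,0,0,-0.01,0,0,0,0.03,0,0,-0.03,0,0,0,0.03,0,0,-0.04,0,0,0,0.03,0,0,0,0,0,0,0.03,0,0,0,0,0,0]' 40
```

```text
time: 16.75
eef_pos: [0.454, 0.043, 0.0533]
orientation: [-3.142, 0.003, 3.141]
ft_force: [-0.4, 0.8, 5.9]
width: 0.0532
gripper_force: 43.3
time: 17.35
eef_pos: [0.4532, 0.043, 0.1325]
orientation: [-3.141, 0.001, 3.141]
ft_force: [-0.5, 0.3, -4.2]
width: 0.0537
gripper_force: 43.1
```

```bash
python3 -m jog '[0.03,-0.02,0.022,0,0,0,0,0.03,-0.02,0.022,0,0,0,0,0.03,-0.02,0.022,0,0,0,0,0.03,-0.02,0.022,0,0,0,0,0.03,-0.02,0.022,0,0,0,0,0.03,-0.02,0.022,0,0,0,0,0.03,-0.02,0.022,0,0,0,0,0.03,-0.02,0.022,0,0,0,0,0.03,0,0,0.02,0,0,0,0.03,0,0,0.02,0,0,0]' 40;  python3 -m jog '[0.03,0,0,0.02,0,0,0,0.03,0,0,0.01,0,0,0,0.03,0,0,0,0,0,0,0.03,0,0,0,0,0,0]' 40
```

```text
time: 18.35
eef_pos: [0.6121, 0.2195, 0.0885]
orientation: [-3.141, -0.004, -3.141]
ft_force: [-0.3, -0.7, -2.7]
width: 0.0532
gripper_force: 43.2
time: 18.75
eef_pos: [0.6123, 0.2188, 0.0611]
orientation: [-3.141, -0.002, 3.141]
ft_force: [-0.0, 0.8, -2.1]
width: 0.0531
gripper_force: 43.2
```

```bash
python3 -m jog '[0.03,-0.001,0,0.015,0,0,0,0.03,0,0,0.01,0,0,0,0.03,0,0,0.003,0,0,0,0.03,0,0,0,0,0,0,0.03,0,0,0,0,0,0]' 40;  python3 -m jog '[0.03,0,0,0.002,0,0,0,0.03,0,0,0,0,0,0]' 40;  python3 -m jog '[0.03,0,0,0.0015,0,0,0,0.03,0,0,0,0,0,0]' 40
```

```text
time: 19.25
eef_pos: [0.614, 0.219, 0.0339]
orientation: [3.142, 0.0, 3.141]
ft_force: [-0.4, 0.6, -2.6]
width: 0.0533
gripper_force: 43.2
time: 19.45
eef_pos: [0.6141, 0.219, 0.0321]
orientation: [3.141, 0.001, 3.141]
ft_force: [0.8, -0.4, -2.3]
width: 0.0533
gripper_force: 43.2
time: 19.65
eef_pos: [0.6138, 0.219, 0.0302]
orientation: [-3.142, -0.0, 3.141]
ft_force: [-0.9, 0.3, -2.6]
width: 0.0534
gripper_force: 43.2
```

```bash
python3 -m jog '[0.03,0,0,0.002,0,0,0,0.03,0,0,0,0,0,0]' 40;  python3 -m jog '[0.063,0,0,0,0,0,0,0.068,0,0,0,0,0,0,0.068,0,0,0,0,0,0,0.068,0,0,-0.01,0,0,0,0.068,0,0,-0.03,0,0,0,0.07,0,0,-0.04,0,0,0,0.08,0,0,-0.03,0,0,0,0.08,0,0,0,0,0,0]' 40
python3 - <<'E'
from m import *
t=cam('top'); c=cam('side')
for lo,hi in(([0,120,60],[9,255,255]),([170,120,60],[180,255,255])):
  for n,im,box,z in(('top',t,(300,195,360,250),.028),('side',c,(195,240,255,295),.028)):
    try:
        q,k=blob(im,lo,hi,box); p=onplane(im,cv2.convexHull(q).reshape(-1,2),z)[:,:2]*1000; print(n,cv2.minEnclosingCircle(p.astype(np.float32)),cv2.boundingRect(q))
    except Exception as e: print(n,'none')
P=cloud(t); print(np.median(P[221:229,324:332].reshape(-1,3),0))
q,k=blob(c,[100,100,50],[130,255,255],(265,190,330,235)); print(cv2.boundingRect(q))
E
```

```text
time: 19.85
eef_pos: [0.6141, 0.2191, 0.0294]
orientation: [3.141, 0.001, 3.141]
ft_force: [-1.2, -0.3, 2.2]
width: 0.0529
gripper_force: 43.6
time: 20.65
eef_pos: [0.6177, 0.2199, 0.1464]
orientation: [3.139, 0.012, 3.141]
ft_force: [0.6, -0.3, 0.1]
width: 0.0798
gripper_force: 0.0
top ((461.58990478515625, 16.884723663330078), 11.988168716430664) (337, 215, 4, 11)
side ((452.915771484375, 34.89863204956055), 39.014923095703125) (207, 255, 36, 33)
top ((454.7001037597656, 15.655447006225586), 9.999999747378752e-05) (339, 223, 1, 1)
side ((484.1029357910156, 27.72303581237793), 9.999999747378752e-05) (242, 272, 1, 1)
[0.4585 0.1427 0.6068]
(274, 194, 28, 33)
```

```bash
python3 -m jog '[0.0854,0.0198,-0.004,0,0,0,0,0.0854,0.0198,-0.004,0,0,0,0,0.0854,0.0198,-0.004,0,0,0,0,0.0854,0.0198,-0.004,0,0,0,0,0.0854,0.0198,-0.004,0,0,0,0,0.0854,0.0198,-0.004,0,0,0,0,0.0854,0.0198,-0.004,0.01,0,0,0,0.0854,0.0198,-0.004,0.02,0,0,0,0.0854,0,0,0.02,0,0,0,0.0854,0,0,0.02,0,0,0]' 40;  python3 -m jog '[0.0854,0,0,0.01,0,0,0,0.0854,0,0,0,0,0,0,0.0854,0,0,0,0,0,0]' 40
python3 - <<'E'
from m import *
t=cam('top')
hsv=cv2.cvtColor(t['image'],cv2.COLOR_RGB2HSV); k=cv2.inRange(hsv,np.array([0,120,60]),np.array([9,255,255]))|cv2.inRange(hsv,np.array([170,120,60]),np.array([180,255,255]))
m=np.zeros_like(k); m[200:250,300:360]=k[200:250,300:360]
q=max(cv2.findContours(m,0,1)[0],key=cv2.contourArea); p=onplane(t,cv2.convexHull(q).reshape(-1,2),.028)[:,:2]*1000; print(cv2.minEnclosingCircle(p.astype(np.float32)),cv2.boundingRect(q))
E
```

```text
time: 21.75
eef_pos: [0.4535, 0.1866, 0.0659]
orientation: [-3.141, -0.003, 3.141]
ft_force: [1.0, 0.2, -0.0]
width: 0.0854
gripper_force: 0.0
time: 22.05
eef_pos: [0.4553, 0.187, 0.0582]
orientation: [-3.141, -0.001, 3.141]
ft_force: [-0.2, -0.1, 1.1]
width: 0.0853
gripper_force: 0.0
((453.260009765625, 45.10810470581055), 32.77451705932617) (312, 210, 29, 28)
```

```bash
python3 -m jog '[0.0854,-0.004,0.001,0.012,0,0,0,0.0854,0,0,0.012,0,0,0,0.0854,0,0,0.01,0,0,0,0.0854,0,0,0,0,0,0,0.0854,0,0,0,0,0,0,0.04,0,0,0,0,0,0,0.04,0,0,0,0,0,0,0.04,0,0,0,0,0,0,0.04,0,0,0,0,0,0,0.04,0,0,0,0,0,0]' 40;  python3 -m jog '[0.04,0,0,0,0,0,0,0.04,0,0,-0.01,0,0,0,0.04,0,0,-0.03,0,0,0,0.04,0,0,-0.04,0,0,0,0.04,0,0,0,0,0,0,0.04,0,0,0,0,0,0]' 40
```

```text
time: 23.1
eef_pos: [0.4603, 0.1883, 0.0253]
orientation: [3.141, 0.002, 3.141]
ft_force: [-0.1, -0.9, 5.2]
width: 0.0629
gripper_force: 45.1
time: 23.7
eef_pos: [0.4598, 0.1882, 0.1048]
orientation: [3.141, 0.001, 3.141]
ft_force: [-0.2, -0.4, -3.5]
width: 0.063
gripper_force: 45.5
```

```bash
python3 -m jog '[0.04,-0.024,-0.0174,0,0,0,0,0.04,-0.024,-0.0174,0,0,0,0,0.04,-0.024,-0.0174,0,0,0,0,0.04,-0.024,-0.0174,0,0,0,0,0.04,-0.024,-0.0174,0,0,0,0,0.04,-0.024,-0.0174,0,0,0,0,0.04,0,0,0.01,0,0,0,0.04,0,0,0.02,0,0,0,0.04,0,0,0.015,0,0,0,0.04,0,0,0,0,0,0]' 40;  python3 -m jog '[0.04,0,0,0.01,0,0,0,0.04,0,0,0.005,0,0,0,0.04,0,0,0,0,0,0,0.04,0,0,0,0,0,0]' 40
```

```text
time: 24.7
eef_pos: [0.5987, 0.0838, 0.0535]
orientation: [-3.141, -0.011, 3.141]
ft_force: [0.2, -0.2, -3.4]
width: 0.0629
gripper_force: 45.4
time: 25.1
eef_pos: [0.6037, 0.0837, 0.0448]
orientation: [3.142, 0.001, 3.141]
ft_force: [0.1, -0.7, -1.7]
width: 0.0632
gripper_force: 45.5
```

```bash
python3 -m jog '[0.04,-0.001,0,0.007,0,0,0,0.04,0,0,0.003,0,0,0,0.04,0,0,0.002,0,0,0,0.04,0,0,0,0,0,0,0.04,0,0,0,0,0,0]' 40;  python3 -m jog '[0.04,0,0,0.002,0,0,0,0.04,0,0,0,0,0,0]' 40;  python3 -m jog '[0.04,0,0,0.0015,0,0,0,0.04,0,0,0,0,0,0]' 40
```

```text
time: 25.6
eef_pos: [0.6044, 0.0836, 0.0322]
orientation: [3.142, -0.0, 3.141]
ft_force: [1.0, -1.1, -2.0]
width: 0.0631
gripper_force: 45.5
time: 25.8
eef_pos: [0.6044, 0.0836, 0.0302]
orientation: [-3.142, -0.0, 3.141]
ft_force: [-0.3, -0.7, -2.6]
width: 0.0629
gripper_force: 45.5
time: 26.0
eef_pos: [0.6046, 0.0836, 0.0294]
orientation: [3.142, 0.001, 3.141]
ft_force: [-0.9, -0.4, -0.6]
width: 0.0632
gripper_force: 45.7
```

Touched. I'll release, rise and go to red at (0.4533, 0.0445).

```bash
python3 -m jog '[0.073,0,0,0,0,0,0,0.078,0,0,0,0,0,0,0.078,0,0,0,0,0,0,0.078,0,0,-0.01,0,0,0,0.078,0,0,-0.03,0,0,0,0.08,0,0,-0.04,0,0,0,0.0854,0,0,0,0,0,0,0.0854,0,0,0,0,0,0]' 40; python3 -m jog '[0.0854,0.025,-0.0065,0,0,0,0,0.0854,0.025,-0.0065,0,0,0,0,0.0854,0.025,-0.0065,0,0,0,0,0.0854,0.025,-0.0065,0,0,0,0,0.0854,0.025,-0.0065,0,0,0,0,0.0854,0.025,-0.0065,0,0,0,0,0.0854,0,0,0.02,0,0,0,0.0854,0,0,0.02,0,0,0,0.0854,0,0,0,0,0,0,0.0854,0,0,0,0,0,0]' 40
```

```text
time: 26.8
eef_pos: [0.6063, 0.0837, 0.1119]
orientation: [3.141, 0.005, 3.141]
ft_force: [-0.6, 0.1, -0.6]
width: 0.0852
gripper_force: 0.0
time: 27.8
eef_pos: [0.4533, 0.0447, 0.0679]
orientation: [3.141, -0.003, 3.141]
ft_force: [-1.3, -0.4, 0.2]
width: 0.0856
gripper_force: 0.0
```

```bash
python3 -m jog '[0.0854,0,0,0.015,0,0,0,0.0854,0,0,0.015,0,0,0,0.0854,0,0,0.013,0,0,0,0.0854,0,0,0,0,0,0,0.0854,0,0,0,0,0,0,0.04,0,0,0,0,0,0,0.04,0,0,0,0,0,0,0.04,0,0,0,0,0,0,0.04,0,0,0,0,0,0,0.04,0,0,0,0,0,0]' 40;  python3 -m jog '[0.04,0,0,0,0,0,0,0.04,0,0,-0.01,0,0,0,0.04,0,0,-0.03,0,0,0,0.04,0,0,-0.04,0,0,0,0.04,0,0,-0.05,0,0,0,0.04,0,0,0,0,0,0,0.04,0,0,0,0,0,0]' 40
```

```text
time: 28.8
eef_pos: [0.4555, 0.0444, 0.0275]
orientation: [-3.141, 0.003, 3.141]
ft_force: [-0.2, 0.0, 5.7]
width: 0.0631
gripper_force: 44.0
time: 29.5
eef_pos: [0.4555, 0.0447, 0.1575]
orientation: [3.142, 0.004, 3.141]
ft_force: [-0.4, -0.6, -3.1]
width: 0.0627
gripper_force: 45.4
```

```bash
python3 -m jog '[0.04,0.0015,0.0336,0,0,0,0,0.04,0.0015,0.0336,0,0,0,0,0.04,0.0015,0.0336,0,0,0,0,0.04,0.0015,0.0336,0,0,0,0,0.04,0.0015,0.0336,0,0,0,0,0.04,0.0015,0.0336,0,0,0,0,0.04,0.0015,0.0336,0,0,0,0,0.04,0.0015,0.0336,0,0,0,0,0.04,0.0015,0.0336,0,0,0,0,0.04,0.0015,0.0336,0,0,0,0]' 40;  python3 -m jog '[0.04,0,0,0,0,0,0,0.04,0,0,0,0,0,0]' 40
python3 - <<'E'
from m import *
c=cam('side'); cv2.imwrite('pics/a7.png',cv2.resize(c['image'][90:200,150:270,::-1],None,fx=4,fy=4,interpolation=cv2.INTER_CUBIC))
E
```

```text
time: 30.5
eef_pos: [0.4377, 0.381, 0.1524]
orientation: [-3.138, -0.005, 3.141]
ft_force: [0.0, -0.5, -3.1]
width: 0.0634
gripper_force: 45.5
time: 30.7
eef_pos: [0.4378, 0.3802, 0.1527]
orientation: [-3.138, -0.005, -3.141]
ft_force: [0.0, 0.3, -3.3]
width: 0.0627
gripper_force: 45.6
```

View pics/a7.png

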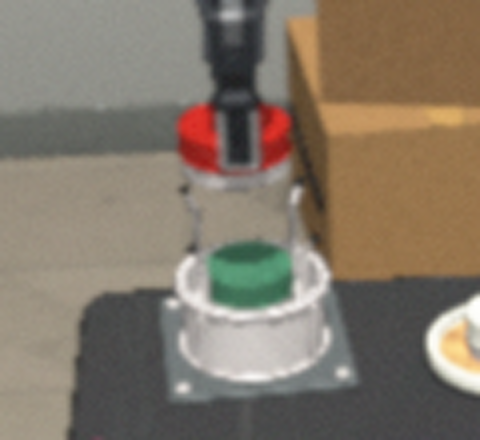

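Red is held level at crop (235,138), over the lift and on its axis. I'll lower it.

```bash
python3 -m jog '[0.04,-0.002,0,0.015,0,0,0,0.04,0,0,0.015,0,0,0,0.04,0,0,0.012,0,0,0,0.04,0,0,0.008,0,0,0,0.04,0,0,0,0,0,0,0.04,0,0,0,0,0,0]' 40;  python3 -m jog '[0.04,0,0,0.005,0,0,0,0.04,0,0,0.005,0,0,0,0.04,0,0,0.003,0,0,0,0.04,0,0,0,0,0,0,0.04,0,0,0,0,0,0]' 40
```

```text
time: 31.35
eef_pos: [0.4415, 0.3805, 0.1056]
orientation: [-3.141, -0.0, 3.141]
ft_force: [-0.0, 0.8, -2.0]
width: 0.0632
gripper_force: 45.6
time: 31.85
eef_pos: [0.4415, 0.3806, 0.0927]
orientation: [-3.141, -0.0, 3.141]
ft_force: [0.6, 0.3, -2.1]
width: 0.0631
gripper_force: 45.6
```

```bash
python3 -m jog '[0.04,0,0,0.003,0,0,0,0.04,0,0,0.003,0,0,0,0.04,0,0,0,0,0,0,0.04,0,0,0,0,0,0]' 40
```

```text
time: 32.25
eef_pos: [0.4415, 0.3806, 0.0866]
orientation: [-3.141, -0.0, 3.141]
ft_force: [-0.8, -0.5, -2.7]
width: 0.0632
gripper_force: 45.7
```

```bash
python3 -m jog '[0.04,0,0,0.003,0,0,0,0.04,0,0,0.003,0,0,0,0.04,0,0,0,0,0,0]' 40;python3 -m jog '[0.04,0,0,0.003,0,0,0,0.04,0,0,0.002,0,0,0,0.04,0,0,0,0,0,0,0.04,0,0,0,0,0,0]' 40
python3 - <<'E'
from m import *
c=cam('side'); cv2.imwrite('pics/a8.png',cv2.resize(c['image'][90:200,150:270,::-1],None,fx=4,fy=4,interpolation=cv2.INTER_CUBIC))
E
```

```text
time: 32.55
eef_pos: [0.4416, 0.3807, 0.0804]
orientation: [3.142, 0.0, 3.141]
ft_force: [-0.2, 0.4, -0.9]
width: 0.0634
gripper_force: 45.7
time: 32.95
eef_pos: [0.4417, 0.3808, 0.0759]
orientation: [3.141, 0.0, 3.141]
ft_force: [0.8, -0.7, -2.1]
width: 0.0631
gripper_force: 45.8
```

View pics/a8.png

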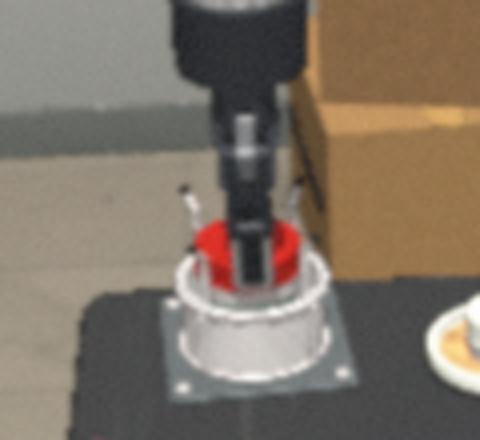

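Red is centred in the wires at (250,255). I'll go a few mm further down and release gently.

```bash
python3 -m jog '[0.04,0,0,0.002,0,0,0,0.04,0,0,0.002,0,0,0,0.04,0,0,0,0,0,0,0.04,0,0,0,0,0,0]' 40;python3 -m jog '[0.07,0,0,0,0,0,0,0.074,0,0,0,0,0,0,0.076,0,0,0,0,0,0,0.076,0,0,0,0,0,0,0.076,0,0,-0.01,0,0,0,0.076,0,0,-0.03,0,0,0,0.076,0,0,-0.03,0,0,0,0.076,0,0,-0.03,0,0,0,0.076,0,0,-0.04,0,0,0,0.076,0,0,-0.02,0,0,0]' 40; python3 -m jog '[0.076,0.04,0,0,0,0,0,0.076,0.04,0,0,0,0,0,0.076,0.04,0,0,0,0,0,0.076,0,0,0,0,0,0]'
python3 - <<'E'
from m import *
c=cam('side');t=cam('top')
v=np.hstack([cv2.resize(x['image'][a:a+180,b:b+190,::-1],(400,380)) for x,a,b in((c,120,160),(t,120,150))]); cv2.imwrite('pics/a9.png',v)
P=cloud(c)
for n,(u,v) in dict(red=(212,150)).items(): print(np.median(P[v-3:v+4,u-3:u+4].reshape(-1,3),0))
for n,lo,hi,box,z in(('red',[0,120,60],[9,255,255],(150,195,215,260),.070),('white',[0,0,170],[180,40,255],(160,130,225,190),.032),('blue',[100,100,50],[130,255,255],(225,130,280,180),.032),('yel',[22,150,80],[35,255,255],(285,135,335,185),.032)):
    q,k=blob(t,lo,hi,box); p=onplane(t,cv2.convexHull(q).reshape(-1,2),z)[:,:2]*1000; print(n,cv2.minEnclosingCircle(p.astype(np.float32)))
E
```

```text
time: 33.4
eef_pos: [0.4417, 0.3807, 0.0718]
orientation: [3.141, 0.0, 3.141]
ft_force: [0.9, -0.7, -0.5]
width: 0.0624
gripper_force: 45.8
time: 34.4
eef_pos: [0.4427, 0.3814, 0.2371]
orientation: [3.138, 0.005, 3.141]
ft_force: [1.1, 0.1, 0.2]
width: 0.076
gripper_force: 0.0
time: 34.8
eef_pos: [0.3174, 0.3805, 0.2329]
orientation: [3.141, -0.002, -3.138]
ft_force: [0.6, -0.9, -0.2]
width: 0.0761
gripper_force: 0.0
[0.442  0.39   0.0671]
red ((439.97210693359375, 379.2816467285156), 32.863224029541016)
white ((586.6242065429688, 354.40582275390625), 45.0337028503418)
blue ((609.8296508789062, 218.02105712890625), 44.78300094604492)
yel ((617.9139404296875, 73.82495880126953), 38.007843017578125)
```

View pics/a9.png

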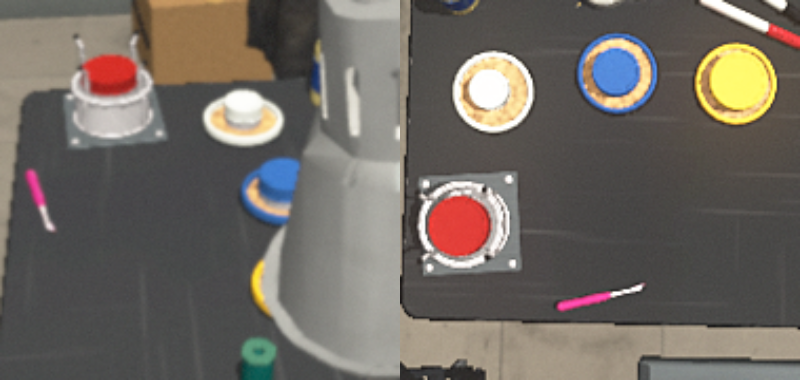

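All tins are seated: red is level in the lift at (110,75), and white, blue and yellow are each in their own dish. The arm is clear.

```bash
python3 -c "
from rig import hand_in
print(hand_in())"
```

```text
the job is handed in; nothing more can be done
None
```

I handed the job in at about 35 s with blue, yellow and white each in the dish of its own colour and red on top of green in the lift; the last pictures showed all tins upright and the gripper clear, but `hand_in()` returned no verdict.

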